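# Cull the short tube blank and tip the tote to gather the rest

## Robot

A 7-joint arm with a two-finger parallel gripper is mounted at the origin on the work surface. World frame = base frame: x ahead of the robot, y to its left, z up, the work surface at z = 0. Lengths are in m, angles in rad, forces in N, time in s.
With the tool pointing down it reaches from about 0.35 to 0.775 m from the base axis. Payload 3.1 kg.
Tool frame: the origin (TCP) lies between the finger pads; the fingertips stand 22 mm ahead of it and the grasp point (between the pads) lies 3 mm ahead of it; z points along the fingers, y is the direction in which the jaws open and shut (so a half turn about z gives the same grasp; the last joint's range is limited). The gripper opens to 85 mm and grips with 20 to 120 N. Pads are 22 mm wide; open, the fingers measure 114 mm over their backs; the gripper's body (76 mm by 85 mm) begins 54 mm behind the grasp point. The pads swing forward as they close: fully open they stand 13 mm farther back than shut.
Start: joints at [1.227, 0.311, 0.014, 1.512, -0.004, 1.319, -0.027], TCP at [0.164, -0.525, 0.253] pointing down, gripper open.
Joint ranges: [-2.7, 2.7], [-0.3, 1.91], [-1.27, 1.3], [0.12, 2.57], [-1.44, 4.58], [0.2, 2.03], [-3.05, 3.05]. Speed limits (rad/s): [2.79, 2.79, 3.14, 3.14, 3.14, 3.14, 3.14].

## Interface

Orientations are given as a unit quaternion [w, x, y, z].
In Python, from station import status, get_image, robot gives the robot as it stands.
- The arm moves only by the tool play_rows, never from a script. Its argument "commands" is a list of rows, each a list of 3 entries, a list of its own where there are three numbers: the shift along the tool's x, y, z in cm, then the turn about the tool's z in rad, then the finger opening in cm, from 0 to 8.54. A call has 1 to 8 rows; each row is the pose to reach, as a shift and turn from the pose measured when the call began, along the tool's axes at that moment; what a row does not reach only later rows make up. A row lasts 1/10 s, in which the tool goes at most 50 mm and 8.59 degrees, less where a joint would pass 70% of its speed; a pose out of reach is approached as far as the arm can. A call with a gripper value outside its range is refused whole. The fingers move at their own pace and stop on an object; the grip force is fixed at half the most. Time passes only in rows, so rows that repeat a pose let the fingers close. It gives the time, the measured TCP pose, the force and the opening at its end, in the units of the state.
- status.get_obs(): the state, without advancing time (a new reading comes with each control period).
- get_image(name): name is "scene" or "top" or "wrist"; returns a dict with "color" (384x512x3 uint8, blue, green, red), "camera_matrix" (3x3 intrinsics, pixels), "R" (3x3) and "t" (3): a world point X has camera coordinates R X + t. Camera axes: x right, y down, z forward; pixel columns grow to the right and rows downward; lengths in m; the calibration is good to about 2 mm. A picture is of the moment at which its call begins. There is no depth.
- robot.job_done(): hands the job in, once; it reports no verdict.
The state is a dict: "time": time; "qpos": joint angles; "dq": joint speeds; "effort": joint torques, N m; "position": TCP position; "tool_rot": TCP orientation; "ft_force": force on the tool from outside, world axes, zero at the start; "torque": the same for the moment, N m; "gripper_width": finger opening in m.
Only numpy, scipy, OpenCV 4.12 (cv2) and the standard library are available. Lean on these libraries where they do the work, as an engineer would, in place of code of your own. Each camera call takes 0.05 s, during which the arm holds its last target. There are 200 camera calls.

## Task

One of the five square-tube blanks in the blue tote was cut too short: take it out and put it in the scrap tin. Then take hold of the tote's rim at the far corner that lies diagonally opposite the brazing stand and tip the tote up, keeping the corner nearest the stand down where it is on the bench, until the four good blanks have slid together into that corner. Finish holding the tote tilted so, blanks at rest in the corner, for a gloved hand to pick them out; spill none and leave the other things on the bench alone.

Things in the scene. Friction and masses are not known exactly. Their poses are not given: they have to be found in the camera images.
- tote_mid (a point): Blue plastic tote, loose, 0.42 kg, flat on the bench: inner floor 170 (its x) by 230 mm (y), 55 tall, floor 5 thick, walls 3, upright inside; its rim is 12 mm thick outwards from the inner face and 14 tall, 194 by 254 over all; foot 176 by 236. Point: its centre, 27.5 mm above the underside. z up, x away from the robot, y to the robot's left (within 0.25 rad). Blanks start 20 mm or more off walls.
- foot_left (a point): Outer bottom corner of the tote on its near left side (tote frame x -88, y +118 mm, at the underside).
- foot_right (a point): Outer bottom corner of the tote on its near right side (tote frame x -88, y -118 mm, at the underside).
- corner_left (a point): Inside corner of the tote's floor, near left (tote frame x -85, y +115 mm, 5 mm above the underside). Blanks start to slide at a tip of about 11 to 16 degrees, but they rub on the walls and lean on one another; gathering them all takes about 20 to 40 degrees, sloping alike towards both walls of the corner.
- corner_right (a point): Inside corner of the tote's floor, near right (tote frame x -85, y -115 mm, on the inner floor).
- blank1_mid (a point): A good blank, loose: bright steel square tube 25 by 25 mm (wall 2.5 mm), 45 mm long, 0.07 kg, lying flat in the tote. Point: its centre. x along the tube, y across, z up.
- blank2_mid (a point): A good blank, loose: bright steel square tube 25 by 25 mm (wall 2.5 mm), 45 mm long, 0.07 kg, lying flat in the tote. Point: its centre. x along the tube, y across, z up.
- blank3_mid (a point): A good blank, loose: bright steel square tube 25 by 25 mm (wall 2.5 mm), 45 mm long, 0.07 kg, lying flat in the tote. Point: its centre. x along the tube, y across, z up.
- blank4_mid (a point): A good blank, loose: bright steel square tube 25 by 25 mm (wall 2.5 mm), 45 mm long, 0.07 kg, lying flat in the tote. Point: its centre. x along the tube, y across, z up.
- short_mid (a point): The blank cut too short, loose: the same 25 by 25 mm square tube but only 22 mm long, 0.035 kg, lying flat in the tote in any of the five places. Point: its centre. x along the tube, y across (grip it across y, 25 mm), z up.
- scrap_tin: Scrap tin, fixed: dark sheet-steel open box 150 by 150 mm outside, 55 mm tall, wall and floor 3 mm, with two flat offcuts (3 mm) on its floor; stands near the robot on one side of the tote. Origin: centre of its underside, z up.
- stand: Brazing stand, fixed: blue machine vise (150 by 85 mm) gripping an upright 25 mm post with a V rest, 0.18 m tall in all; stands near the robot on the other side of the tote from the scrap tin. Origin: centre of its underside. The tote's corner nearest to it is the near left one if it stands at the robot's left (y > 0), else the near right one; the rim is then gripped at the opposite far corner.
- wire_brush: Bystander: wooden wire brush lying on its back left of the tote, 240 mm long.
- hammer: Bystander: hammer lying beyond the tote.
- spanner: Bystander: spanner on the right of the bench.
- flux_jar: Bystander: white jar 68 mm across, 75 mm tall, between robot and tote.
- long_tube: Bystander: square tube 25 by 25 by 220 mm lying beyond the tote.
- magnet: Bystander: flat triangular welding magnet, 90 mm, 18 mm tall, between robot and tote.
- clamp: Bystander: G-clamp lying flat, 120 mm, on the bench right of the tote.
Things that resemble listed ones, but are neither listed nor needed, are in the scene too. Leave any red or yellow look-alike of the part that bears blank4_mid alone.

How it is judged:
By the outcome, as a careful person would: the job done as asked, in the order asked, and still so for the second after the job is handed in, while the arm keeps its last pose, push and grip.
It also fails if it takes over 48 s, if anything falls off the work surface, if the arm or the gripper's body presses on something with over 40 N, if the wrist force passes 120 N, or if a joint passes its speed limit or range.

## Working session

There is one attempt and no reset: what is moved stays moved. The work goes in short steps, Python scripts to look and compute and a tool call to move; the robot and the scene stay as the last step left them, time stands still between calls to the robot, and variables do not carry over. Pictures are saved under pics/ and viewed, about 8 in all and at most 12, crops included, and the job is handed in when it is done.

Besides the shell and the picture viewer there is one more tool, called after "Emit:" as name(argument=value, ...), one argument or row to a line, values as JSON. play_rows: Moves the arm, as the interface text tells. Its arguments: {"type":"object","properties":{"commands":{"type":"array"}},"required":["commands"]}

```bash
mkdir -p pics; python3 - <<'E'
from station import status,get_image
import cv2,numpy as np
print(status.get_obs())
for n in("top","scene"):
    g=get_image(n);cv2.imwrite(f"pics/{n}0.png",g["color"]);np.savez(f"{n}0.npz",**g);print(n,g["camera_matrix"].tolist(),g["R"].round(3).tolist(),g["t"].round(3).tolist())
a=cv2.imread("pics/top0.png");cv2.imwrite("pics/top0b.png",cv2.resize(a,(800,600),interpolation=cv2.INTER_CUBIC))
E
```

```text
{'time': 0.0, 'qpos': array([ 1.22730156,  0.3117286 ,  0.013929  ,  1.51304371, -0.0044124 ,
        1.31916749, -0.02721687]), 'dq': array([ 1.81644277e-03, -4.61675185e-04,  3.18014851e-04, -2.50860114e-05,
        8.49066498e-04,  4.26456615e-04, -5.88424470e-04]), 'effort': array([-7.66570556e-04, -3.79912984e+01,  1.45381317e-01, -2.30589277e+01,
        1.20377209e-02,  1.36037660e-02,  4.39406207e-06]), 'position': array([ 0.16333109, -0.52449503,  0.25222461]), 'tool_rot': array([-1.13980078e-03,  9.88627130e-01,  1.50383035e-01, -2.05800854e-04]), 'ft_force': array([ 0.36649875,  0.32376199, -0.56230027]), 'torque': array([-0.02270883,  0.02342373,  0.00626725]), 'gripper_width': 0.08561144029369408}
top [[404.107641770561, 0.0, 253.5573759189659], [0.0, 404.107641770561, 189.41768194009248], [0.0, 0.0, 1.0]] [[-0.021, -0.999, -0.026], [-0.991, 0.024, -0.133], [0.134, 0.023, -0.991]] [-0.023, 0.549, 1.102]
scene [[437.45468385698376, 0.0, 261.14260122556306], [0.0, 437.45468385698376, 195.23643786249303], [0.0, 0.0, 1.0]] [[-0.753, 0.658, -0.008], [0.496, 0.56, -0.664], [-0.432, -0.504, -0.748]] [0.453, -0.215, 1.525]
```

View pics/top0b.png

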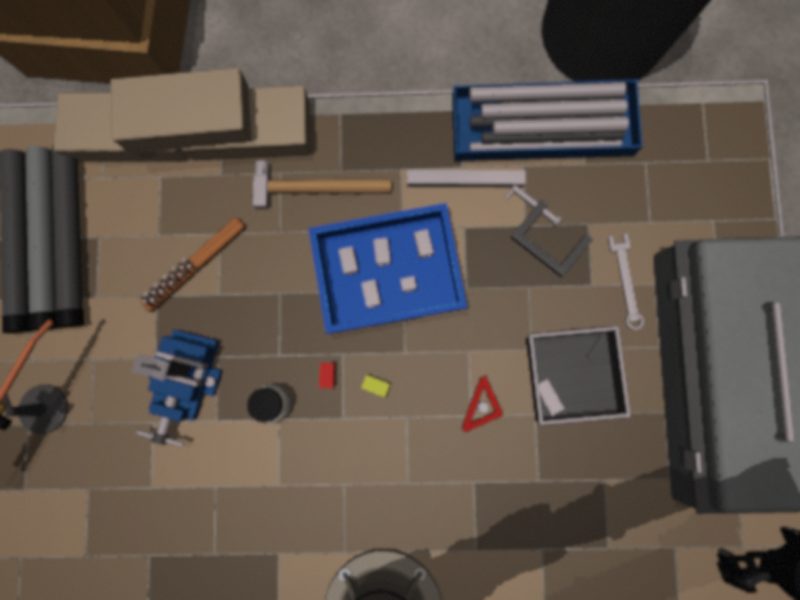

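View pics/scene0.png

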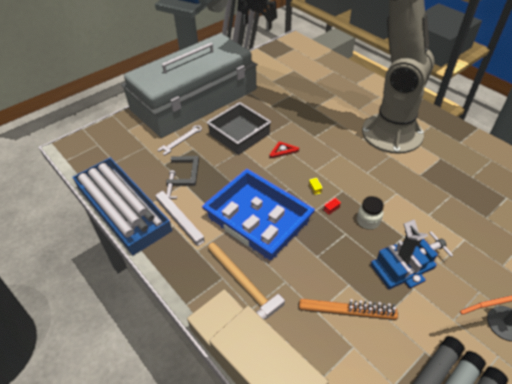

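The top view (800 px scale) shows the stand at left (180,375), so y>0. The tumbling corner is therefore near-left (330,330), and the rim is gripped at far-right (447,207). There are five pale blanks in the tote, at (348,260), (381,251), (424,243), (371,293) and (408,284). The last is the square-looking short one. The tin is at (578,375), and the red and yellow decoys lie outside the tote.

```bash
cat > h.py <<'E'
import numpy as np,cv2
from station import status,get_image
from scipy.spatial.transform import Rotation as Ro
def ray(g,uv,z):
    uv=np.atleast_2d(uv).astype(float);K,R,t=g["camera_matrix"],g["R"],np.ravel(g["t"])
    d=np.c_[uv,np.ones(len(uv))]@np.linalg.inv(K).T@R; c=-R.T@t
    return c+d*((z-c[2])/d[:,2])[:,None]
def proj(g,X):
    p=(np.atleast_2d(X)@g["R"].T+np.ravel(g["t"]))@g["camera_matrix"].T
    return p[:,:2]/p[:,2:]
def rot(): 
    q=status.get_obs()["tool_rot"];return Ro.from_quat(np.r_[q[1:],q[0]])
def local(d): return rot().inv().apply(d)*100
E
python3 - <<'E'
from h import *
g=dict(np.load("top0.npz"));im=g["color"];hsv=cv2.cvtColor(im,cv2.COLOR_BGR2HSV)
blue=cv2.inRange(hsv,(105,120,40),(130,255,255));blue[:,:190]=0;blue[:125]=0;blue[:,310:]=0;blue[215:]=0
c=max(cv2.findContours(blue,0,2)[0],key=cv2.contourArea)
h=cv2.convexHull(c);P=ray(g,h[:,0],0.055)
r=cv2.minAreaRect((P[:,:2]*1000).astype(np.float32));print("tote",r,cv2.boxPoints(r).round(0).tolist())
m=np.zeros_like(blue);cv2.drawContours(m,[h],-1,255,-1);m=cv2.erode(m,np.ones((9,9)))
bl=cv2.inRange(im,(110,110,120),(255,255,255))&m
for c in cv2.findContours(bl,0,2)[0]:
    if cv2.contourArea(c)<15:continue
    P=ray(g,c[:,0],0.03);r=cv2.minAreaRect((P[:,:2]*1000).astype(np.float32));print(cv2.boundingRect(c),[np.round(x,1) for x in r])
print("tin",ray(g,np.array([[529,334],[619,327],[629,414],[539,423]])*.64,0.055).round(3).tolist())
print("stand",ray(g,np.array([[180,375]])*.64,0.05).round(3), "jar",ray(g,np.array([[268,402]])*.64,0.075).round(3))
cv2.imwrite("pics/crop.png",cv2.resize(im[125:220,190:310],None,fx=6,fy=6,interpolation=2))
E
```

```text
tote ((597.7157592773438, -20.068450927734375), (193.60980224609375, 252.89630126953125), 8.997212409973145) [[482.0, 90.0], [522.0, -160.0], [713.0, -130.0], [674.0, 120.0]]
(232, 179, 11, 18) [array([555.4,  11.9]), array([45.9, 24.8]), np.float64(12.8)]
(257, 177, 9, 9) [array([572.4, -57. ]), array([22.7, 23. ]), np.float64(88.7)]
(217, 158, 11, 17) [array([618.7,  52.9]), array([45.5, 24.3]), np.float64(11.8)]
(239, 153, 10, 16) [array([633.5,  -9.5]), array([45.3, 24.2]), np.float64(6.1)]
(266, 147, 11, 17) [array([646.8, -86.4]), array([45.4, 24.3]), np.float64(12.3)]
tin [[0.473, -0.267, 0.055], [0.481, -0.424, 0.055], [0.332, -0.431, 0.055], [0.319, -0.277, 0.055]]
stand [[0.414 0.349 0.05 ]] jar [[0.365 0.187 0.075]]
```

View pics/crop.png

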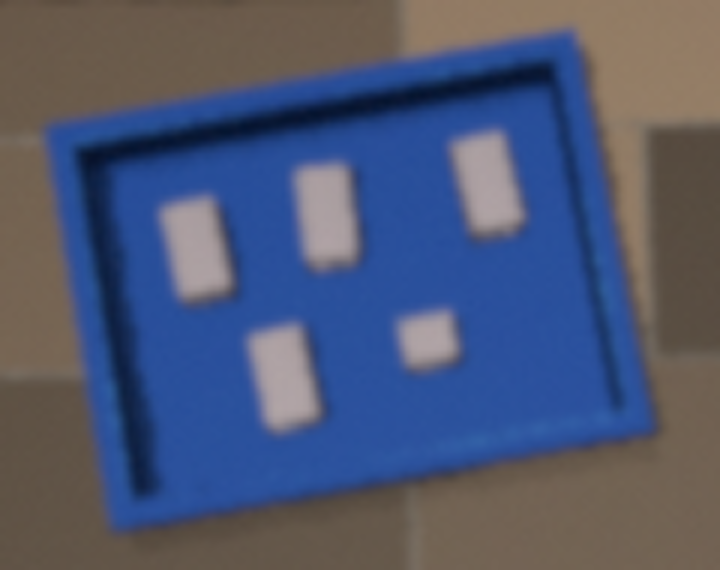

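The short one is at crop pixel (428,338), world (0.572,-0.057). It is clearly about 23 mm long while the other four are about 45 mm. Next I work out the approach.

```bash
python3 - <<'E'
from h import *
p=status.get_obs()["position"];print(local(np.array([.572,-.057,.12])-p).round(2)); X=rot().as_matrix()[:,0];print("turn about tool z",np.arctan2(X[1],X[0])-0.165)
E
```

```text
[ 52.92 -32.46  13.3 ]
turn about tool z 0.13688744571415226
```

Emit:
play_rows(
  commands=[
    [[17.6,-10.8,1.5],0.05,4.5],
    [[35.2,-21.6,5],0.1,4.5],
    [[52.9,-32.5,9],0.137,4.5],
    [[52.9,-32.5,13.3],0.137,4.5],
    [[52.9,-32.5,13.3],0.137,4.5],
    [[52.9,-32.5,13.3],0.137,4.5],
    [[52.9,-32.5,13.3],0.137,4.5],
    [[52.9,-32.5,13.3],0.137,4.5],
  ],
)

```text
time: 0.9
position: [0.4215, -0.2282, 0.1755]
tool_rot: [-0.001, 0.997, 0.082, -0.0]
ft_force: [1.7, -1.1, -0.4]
gripper_width: 0.0453
```

Emit:
play_rows(
  commands=[
    [[0,0,0],0,4.5],
  ],
)

```text
time: 1.0
position: [0.4252, -0.2196, 0.1739]
tool_rot: [-0.004, 0.996, 0.089, -0.0]
ft_force: [0.1, 0.8, 0.2]
gripper_width: 0.045
```

Emit:
play_rows(
  commands=[
    [[4.3,-3.3,0.5],0.013,4.5],
    [[8.7,-6.7,1.5],0.013,4.5],
    [[13,-10,3.5],0.013,4.5],
    [[17.3,-13.4,5],0.013,4.5],
    [[17.3,-13.4,5],0.013,4.5],
    [[17.3,-13.4,5],0.013,4.5],
    [[17.3,-13.4,5],0.013,4.5],
    [[17.3,-13.4,5],0.013,4.5],
  ],
)

```text
time: 1.8
position: [0.5709, -0.0589, 0.125]
tool_rot: [-0.003, 0.997, 0.081, -0.001]
ft_force: [-0.2, -1.3, -0.0]
gripper_width: 0.0451
```

```bash
python3 - <<'E'
from h import *
g=get_image("wrist");im=g["color"]
o=status.get_obs();p=o["position"];print(p,o["qpos"].round(2))
m=cv2.inRange(cv2.cvtColor(im,cv2.COLOR_BGR2HSV),(0,0,110),(180,70,255))
q=proj(g,[[.572,-.057,.03]])[0];print("pred",q)
for c in cv2.findContours(m,0,2)[0]:
    if cv2.contourArea(c)<300:continue
    P=ray(g,c[:,0],.03);r=cv2.minAreaRect((P[:,:2]*1000).astype(np.float32));print(cv2.boundingRect(c),[np.round(x,1) for x in r])
print(local(np.array([.572,-.057,.03])-p).round(2));X=rot().as_matrix()[:,0];print(np.arctan2(X[1],X[0]))
cv2.imwrite("pics/w1.png",im)
E
```

```text
[ 0.57092268 -0.05914152  0.12528444] [ 0.3   0.48 -0.31  1.61  0.15  1.07 -1.46]
pred [252.98927385 204.83672332]
(199, 310, 115, 29) [array([480.9, -75.6]), array([24.6, 89. ]), np.float64(2.5)]
(235, 180, 37, 40) [array([575.5, -56.6]), array([27.8, 24.3]), np.float64(9.5)]
(127, 170, 52, 72) [array([559.5,   9.3]), array([50.9, 31.2]), np.float64(11.0)]
(63, 67, 67, 77) [array([620.1,  48.3]), array([45.1, 34.3]), np.float64(11.8)]
(297, 58, 47, 78) [array([647.3, -86.1]), array([45.1, 27.4]), np.float64(12.1)]
(173, 58, 46, 79) [array([634.6, -11.1]), array([45.2, 27.6]), np.float64(6.1)]
(418, 0, 94, 245) [array([ 636.6, -179.3]), array([163.6,  61.9]), np.float64(22.6)]
[ 0.14 -0.13  9.53]
0.16202628650746517
```

View pics/w1.png

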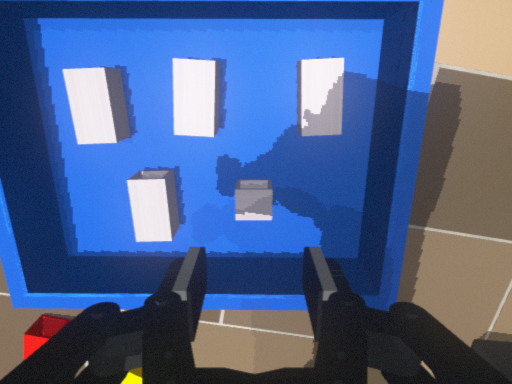

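The short blank is at (253,200). Its open end faces the far side, so the jaws are correctly across it. I descend and grip.

Emit:
play_rows(
  commands=[
    [[0.1,-0.15,4],0,4.5],
    [[0.1,-0.15,8],0,4.5],
    [[0.1,-0.15,9.5],0,4.5],
    [[0.1,-0.15,9.5],0,4.5],
    [[0.1,-0.15,9.5],0,1.5],
    [[0.1,-0.15,9.5],0,1.5],
    [[0.1,-0.15,9.5],0,1.5],
    [[0.1,-0.15,9.5],0,1.5],
  ],
)

```text
time: 2.65
position: [0.5734, -0.0571, 0.0326]
tool_rot: [-0.003, 0.997, 0.081, 0.002]
ft_force: [-0.3, -1.4, 7.1]
gripper_width: 0.0238
```

Emit:
play_rows(
  commands=[
    [[0,0,0],0,1.5],
    [[0,0,0],0,1.5],
  ],
)

```text
time: 2.85
position: [0.5738, -0.057, 0.0331]
tool_rot: [-0.003, 0.997, 0.081, 0.002]
ft_force: [0.4, -0.5, -0.5]
gripper_width: 0.0234
```

Emit:
play_rows(
  commands=[
    [[0,0,-4],0,1.5],
    [[0,0,-8],0,1.5],
    [[0,0,-11],0,1.5],
    [[-2.5,3,-12],0,1.5],
    [[-5,6,-12],0,1.5],
    [[-7.5,9,-12],0,1.5],
    [[-10,12,-12],0,1.5],
    [[-12.5,15,-12],0,1.5],
  ],
)

```text
time: 3.65
position: [0.4729, -0.2269, 0.1514]
tool_rot: [-0.003, 0.997, 0.081, 0.002]
ft_force: [0.1, -0.4, -1.3]
gripper_width: 0.0236
```

```bash
python3 - <<'E'
from h import *
o=status.get_obs();p=o["position"];print(p,o["gripper_width"],o["ft_force"])
print(local(np.array([.401,-.350,.10])-p).round(2))
E
```

```text
[ 0.47286479 -0.22688889  0.15136924] 0.023606358898397493 [ 0.11359924 -0.36745751 -1.31525477]
[-9.11 11.02  5.03]
```

Emit:
play_rows(
  commands=[
    [[-3,3.7,0],0,1.5],
    [[-6,7.4,0],0,1.5],
    [[-9.1,11,0],0,1.5],
    [[-9.1,11,2],0,1.5],
    [[-9.1,11,5],0,1.5],
    [[-9.1,11,8],0,1.5],
    [[-9.1,11,10.4],0,1.5],
    [[-9.1,11,10.4],0,1.5],
  ],
)

```text
time: 4.45
position: [0.3982, -0.347, 0.0426]
tool_rot: [-0.006, 0.997, 0.081, -0.001]
ft_force: [-0.6, -0.2, -0.8]
gripper_width: 0.0238
```

Emit:
play_rows(
  commands=[
    [[0,0,0],0,4.5],
    [[0,0,0],0,4.5],
    [[0,0,0],0,4.5],
    [[0,0,0],0,4.5],
    [[0,0,-4],0,4.5],
    [[0,0,-8],0,4.5],
    [[0,0,-13],0,4.5],
    [[0,0,-13],0,4.5],
  ],
)

```text
time: 5.25
position: [0.4033, -0.3521, 0.1811]
tool_rot: [0.0, 0.997, 0.081, 0.005]
ft_force: [1.4, -0.2, 0.5]
gripper_width: 0.045
```

```bash
python3 - <<'E'
from h import *
o=status.get_obs();p=o["position"];print(p,o["gripper_width"],o["ft_force"],o["qpos"].round(2))
X=rot().as_matrix()[:,0];h=np.arctan2(X[1],X[0]);print("turn to tote+45deg",h-(0.157+np.pi/4))
g=get_image("scene")
cv2.imwrite("pics/tin.png",cv2.resize(g["color"][80:260,180:340],None,fx=3,fy=3))
g=get_image("top");im=g["color"];hsv=cv2.cvtColor(im,cv2.COLOR_BGR2HSV)
blue=cv2.inRange(hsv,(105,120,40),(130,255,255));blue[:,:190]=0;blue[:125]=0;blue[:,310:]=0;blue[215:]=0
c=max(cv2.findContours(blue,0,2)[0],key=cv2.contourArea)
P=ray(g,cv2.convexHull(c)[:,0],0.055)
r=cv2.minAreaRect((P[:,:2]*1000).astype(np.float32));print("tote",r,cv2.boxPoints(r).round(0).tolist())
np.savez("top1.npz",**g)
E
```

```text
[ 0.40325619 -0.35211562  0.18107637] 0.04502713667900875 [ 1.35185012 -0.23845874  0.54744157] [ 0.85  0.34 -0.21  1.66  0.07  1.14 -0.78]
turn to tote+45deg -0.7798778504321591
tote ((597.6741943359375, -19.805953979492188), (193.60980224609375, 252.3647003173828), 8.997212409973145) [[482.0, 90.0], [522.0, -160.0], [713.0, -129.0], [674.0, 120.0]]
```

View pics/tin.png

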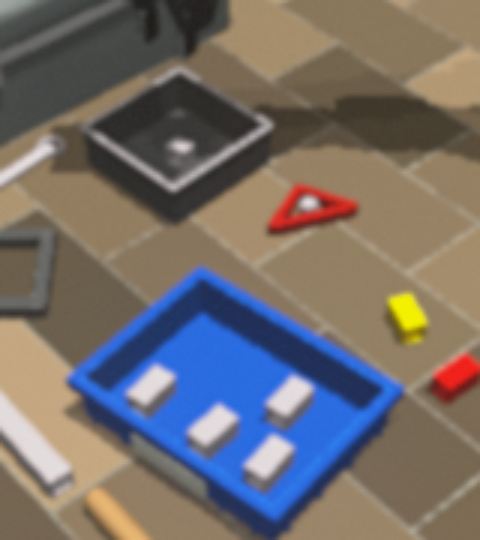

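The short blank is in the tin at crop (180,147), and four good ones remain in the tote. The tote has not moved: centre (0.598,-0.020), yaw 0.157. Next I move above the far right corner with the jaws along the corner's bisector.

```bash
cat >> h.py <<'E'
# tip kinematics: pivot at foot corner, axis u=(1,1)/sqrt2 of tote
yaw=0.157; C=np.array([.598,-.020,0]); Rz=Ro.from_euler("z",yaw)
foot=np.array([-.088,.118,0]); u=np.array([1,1,0])/2**.5
def tip(deg,pt): # world position of tote-frame pt (z from underside) at tilt deg
    R=Ro.from_rotvec(-np.radians(deg)*np.array([-1,-1,0])/2**.5*-1)
    return C+Rz.apply(foot+R.apply(np.array(pt)-foot))
E
python3 - <<'E'
from h import *
p=status.get_obs()["position"]
print(local(np.array([.702,-.122,.14])-p).round(2))
for d in (0,30): print(tip(d,(.087,-.117,.049)), tip(d,(-.088,.118,0)))
E
```

```text
[ 33.5  -17.53   3.71]
[ 0.7022236  -0.12195804  0.049     ] [0.49263234 0.08278938 0.        ]
[ 0.65098255 -0.084723    0.18739213] [0.49263234 0.08278938 0.        ]
```

Emit:
play_rows(
  commands=[
    [[4.2,-2.2,0],-0.1,5],
    [[8.4,-4.4,0],-0.2,5],
    [[12.6,-6.6,0],-0.3,5],
    [[16.8,-8.8,0],-0.4,5],
    [[21,-11,0.5],-0.5,5],
    [[25.2,-13.2,1],-0.6,5],
    [[29.4,-15.4,2],-0.7,5],
    [[33.5,-17.5,3.5],-0.78,5],
  ],
)

```text
time: 6.15
position: [0.703, -0.1208, 0.1406]
tool_rot: [-0.004, 0.89, 0.456, 0.002]
ft_force: [-0.0, -1.1, 1.0]
gripper_width: 0.0503
```

Emit:
play_rows(
  commands=[
    [[0,0,0],0,5],
    [[0,0,0],0,5],
  ],
)

```text
time: 6.35
position: [0.7018, -0.1181, 0.1364]
tool_rot: [-0.007, 0.889, 0.457, -0.001]
ft_force: [-0.4, -0.9, 0.3]
gripper_width: 0.0502
```

```bash
python3 - <<'E'
from h import *
o=status.get_obs();p=o["position"];print(p,o["qpos"].round(2))
X=rot().as_matrix()[:,0];h=np.arctan2(X[1],X[0]);print("turn",h-(0.157+np.pi/4))
print(local(np.array([.702,-.122,.10])-p).round(2))
E
```

```text
[ 0.7017967  -0.11813504  0.1364265 ] [ 0.36  0.76 -0.4   1.13  0.27  1.31 -0.64]
turn 0.007524649821496254
[-0.32  0.29  3.64]
```

Emit:
play_rows(
  commands=[
    [[-0.3,0.3,2],0.007,5],
    [[-0.3,0.3,4],0.007,5],
    [[-0.3,0.3,4],0.007,5],
    [[-0.3,0.3,4],0.007,5],
  ],
)

```text
time: 6.75
position: [0.7012, -0.1237, 0.0966]
tool_rot: [-0.006, 0.891, 0.453, -0.001]
ft_force: [0.9, 0.1, -0.0]
gripper_width: 0.0498
```

```bash
python3 - <<'E'
from h import *
g=get_image("wrist");im=g["color"].copy()
p=status.get_obs()["position"];print(p,rot().apply([0,1,0]))
y=rot().apply([0,1,0])
for X,c in ((tip(0,(.097,-.127,.055)),(0,0,255)),(tip(0,(.085,-.115,.055)),(0,255,255)),(np.array([*(p+.025*y)[:2],p[2]-.022]),(0,255,0)),(np.array([*(p-.025*y)[:2],p[2]-.022]),(0,255,0))):
    q=proj(g,X)[0];print(q.round());cv2.circle(im,tuple(int(v) for v in q),3,c,-1)
cv2.imwrite("pics/w2.png",im)
E
```

```text
[ 0.7022097  -0.12323931  0.09769445] [ 0.80822417 -0.58877625 -0.01078087]
[282. 239.]
[250. 239.]
[310. 261.]
[203. 260.]
```

View pics/w2.png

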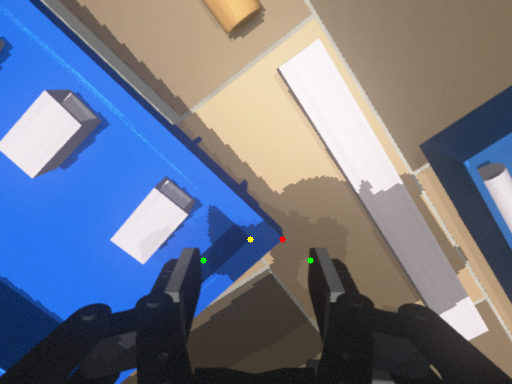

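The predicted rim vertex (red, 282,239) lies on the real one, with the fingers astride it. I descend and grip.

Emit:
play_rows(
  commands=[
    [[0.1,0,2],0,5],
    [[0.1,0,3.4],0,5],
    [[0.1,0,3.4],0,5],
    [[0.1,0,3.4],0,5],
  ],
)

```text
time: 7.2
position: [0.7025, -0.1223, 0.0639]
tool_rot: [-0.006, 0.891, 0.453, -0.0]
ft_force: [0.2, 0.2, 0.5]
gripper_width: 0.0496
```

Emit:
play_rows(
  commands=[
    [[0,0,0],0,2],
    [[0,0,0],0,2],
    [[0,0,0],0,2],
    [[0,0,0],0,2],
    [[0,0,0],0,2],
  ],
)

```text
time: 7.7
position: [0.7039, -0.1219, 0.0656]
tool_rot: [-0.005, 0.891, 0.453, 0.001]
ft_force: [0.7, 0.4, 6.0]
gripper_width: 0.0227
```

```bash
python3 - <<'E'
from h import *
g=get_image("wrist");cv2.imwrite("pics/w3.png",g["color"])
o=status.get_obs();p=o["position"];print(p,o["gripper_width"],o["ft_force"])
c=tip(0,(.087,-.117,.049))
for d in (4,8,12,16,20,24,28,32,36): print(d,local(tip(d,(.087,-.117,.049))-c).round(2))
E
```

```text
[ 0.70391498 -0.12190882  0.06562492] 0.022561368166300513 [0.29158239 0.48578279 5.59270667]
4 [ 0.01 -0.43 -2.01]
8 [ 0.03 -1.   -3.98]
12 [ 0.04 -1.7  -5.91]
16 [ 0.05 -2.54 -7.78]
20 [ 0.06 -3.5  -9.59]
24 [  0.07  -4.59 -11.33]
28 [  0.08  -5.8  -12.99]
32 [  0.09  -7.12 -14.56]
36 [  0.1   -8.55 -16.04]
```

View pics/w3.png

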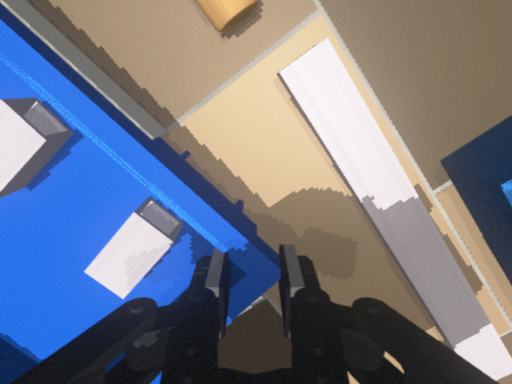

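The rim corner is held, with the jaws at 22.6 mm. I tip gently along the computed arc.

Emit:
play_rows(
  commands=[
    [[0,-0.1,-0.7],0,1],
    [[0,-0.25,-1.3],0,1],
    [[0,-0.4,-2.0],0,1],
    [[0,-0.6,-2.7],0,1],
    [[0,-0.8,-3.3],0,1],
    [[0,-1.0,-4.0],0,1],
    [[0,-1.0,-4.0],0,1],
    [[0,-1.0,-4.0],0,1],
  ],
)

```text
time: 8.55
position: [0.6961, -0.1165, 0.106]
tool_rot: [-0.005, 0.891, 0.453, 0.002]
ft_force: [0.7, -0.5, -5.3]
gripper_width: 0.0221
```

```bash
cat > chk.py <<'E'
from h import *
import sys
g=get_image("scene");a=cv2.resize(g["color"][110:270,180:380],None,fx=2,fy=2,interpolation=2)
g=get_image("top");np.savez("topc.npz",**g);b=cv2.resize(g["color"][110:240,180:320],None,fx=2.46,fy=2.46,interpolation=2)
b=b[:320,:345];cv2.imwrite(f"pics/{sys.argv[1]}.png",np.hstack([a[:b.shape[0]],b[:a.shape[0]]]))
print(proj(g,tip(0,(-.088,.118,0))))
o=status.get_obs();p=o["position"];print(p.round(4),o["gripper_width"],o["ft_force"].round(1),o["torque"].round(2))
s=np.array([.7029,-.122,.0645]);c=tip(0,(.087,-.117,.049))
for d in map(int,sys.argv[2:]): print(d,local(tip(d,(.087,-.117,.049))-c+s-p).round(2))
E
python3 chk.py t1 12 16 20 24
```

```text
[[213.42824106 210.98441538]]
[ 0.6956 -0.1167  0.1052] 0.02252406756551324 [-0.6 -0.5 -6.7] [-0.66 -0.63  0.03]
12 [ 0.01 -0.76 -1.84]
16 [ 0.02 -1.6  -3.72]
20 [ 0.03 -2.57 -5.53]
24 [ 0.04 -3.66 -7.26]
```

View pics/t1.png

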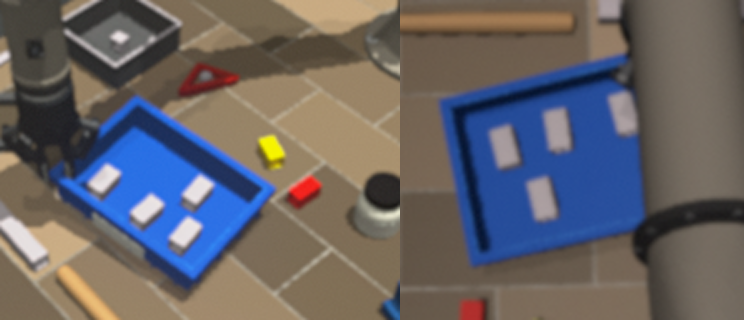

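The scene half shows the tote nearly level and hanging from the gripper. The force is -6.7 N, about the full weight, so the grip is too deep to let it pivot. I set it down the way it came and take a shallower hold.

Emit:
play_rows(
  commands=[
    [[0,0.25,1.0],0,1],
    [[0,0.5,2.0],0,1],
    [[0,0.7,3.0],0,1],
    [[0,0.9,3.7],0,1],
    [[0,0.9,4.1],0,1],
    [[0,0.9,4.1],0,1],
  ],
)

```text
time: 9.25
position: [0.7029, -0.1201, 0.0635]
tool_rot: [-0.007, 0.892, 0.453, 0.001]
ft_force: [2.2, 2.4, -3.4]
gripper_width: 0.0225
```

Emit:
play_rows(
  commands=[
    [[0,0,0],0,5],
    [[0,0,0],0,5],
    [[0,0,0],0,5],
    [[0,0,0],0,5],
    [[0,0,-2],0,5],
    [[0,0,-3.5],0,5],
    [[0,0,-3.5],0,5],
  ],
)

```text
time: 9.95
position: [0.7054, -0.1208, 0.1025]
tool_rot: [-0.005, 0.892, 0.453, 0.004]
ft_force: [-0.2, -0.0, 0.1]
gripper_width: 0.05
```

```bash
python3 - <<'E'
from h import *
o=status.get_obs();p=o["position"];print(p,o["gripper_width"],o["ft_force"])
g=get_image("top");im=g["color"];hsv=cv2.cvtColor(im,cv2.COLOR_BGR2HSV)
blue=cv2.inRange(hsv,(105,120,40),(130,255,255));blue[:,:190]=0;blue[:125]=0;blue[:,310:]=0;blue[215:]=0
def ap(b,g):
    c=max(cv2.findContours(b,0,2)[0],key=cv2.contourArea)
    P=ray(g,cv2.convexHull(c)[:,0],0.055)[:,:2]*1000
    a=P@np.array([.156,-.988]); return P[(P@np.array([.988,.156])).argmin()], P[a.argmin()],P
g0=dict(np.load("top1.npz"));h0=cv2.inRange(cv2.cvtColor(g0["color"],cv2.COLOR_BGR2HSV),(105,120,40),(130,255,255));h0[:,:190]=0;h0[:125]=0;h0[:,310:]=0;h0[215:]=0
# left edge line fit on both: hull points within 3 mm of the left extreme
for b,gg in((h0,g0),(blue,g)):
    n,m,P=ap(b,gg);ys=-(P@np.array([.156,-.988]));xs=P@np.array([.988,.156]);L=P[ys>ys.max()-8];print("left max",ys.max(),"near min",xs.min(),"far-left x",xs[ys>ys.max()-8].max(),L.round(0).tolist())
w=get_image("wrist");im=w["color"];m=cv2.inRange(cv2.cvtColor(im,cv2.COLOR_BGR2HSV),(105,120,40),(130,255,255))
c=max(cv2.findContours(m,0,2)[0],key=cv2.contourArea)[:,0];print("wrist rightmost",c[c[:,0].argmax()],"pred",proj(w,tip(0,(.097,-.127,.055))))
cv2.imwrite("pics/w4.png",im)
E
```

```text
[ 0.70539948 -0.12082867  0.10251043] 0.04995587401081662 [-0.1951633  -0.00150844  0.1020724 ]
left max 13.391350398995904 near min 490.59078890889907 far-left x 683.1490552659807 [[486.0, 88.0], [491.0, 91.0], [541.0, 99.0], [664.0, 118.0], [673.0, 118.0]]
left max 13.114368825497095 near min 462.9470289581263 far-left x 626.7142636711714 [[612.0, 110.0], [618.0, 104.0]]
wrist rightmost [275 223] pred [[279.62642046 243.73629024]]
```

```bash
python3 chk.py t2; python3 - <<'E'
import cv2,numpy as np
a=cv2.imread("pics/t2.png")[:,400:];w=cv2.imread("pics/w4.png")
h=np.zeros((384,512+a.shape[1],3),np.uint8);h[:,:512]=w;h[:a.shape[0],512:]=a;h=cv2.resize(h,(800,int(384*800/h.shape[1])));cv2.imwrite("pics/t2w.png",h)
E
```

```text
[[213.42824106 210.98441538]]
[ 0.7024 -0.1206  0.0977] 0.050052322519055996 [ 0.2 -0.1  0.2] [-0.01  0.01  0.02]
```

View pics/t2w.png

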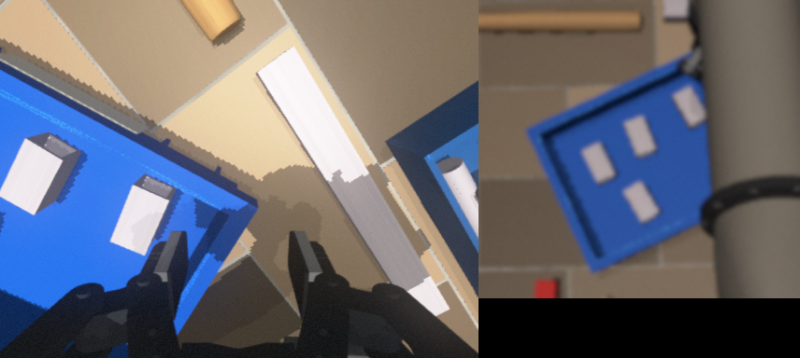

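The wrist view (left half) and top view (right half) show the tote back on the bench but yawed about 15° further. The near-left rim corner is at (595,268) and the far-left at (530,128); blanks undisturbed. I measure its pose and then turn it back.

```bash
python3 - <<'E'
from h import *
g=dict(np.load("topc.npz"));b=cv2.inRange(cv2.cvtColor(g["color"],cv2.COLOR_BGR2HSV),(105,120,40),(130,255,255));b[:,:190]=0;b[:125]=0;b[:,275:]=0;b[235:]=0
c=max(cv2.findContours(b,0,2)[0],key=cv2.contourArea)
h=cv2.convexHull(c);a=cv2.approxPolyDP(h,2.5,True)[:,0];print(a.tolist())
print((ray(g,a,.055)[:,:2]*1000).round().tolist())
w=get_image("wrist");m=cv2.inRange(cv2.cvtColor(w["color"],cv2.COLOR_BGR2HSV),(105,100,30),(130,255,255));m[:,330:]=0
c=max(cv2.findContours(m,0,2)[0],key=cv2.contourArea);a=cv2.approxPolyDP(cv2.convexHull(c),3,True)[:,0];print(a.tolist());print((ray(w,a,.055)[:,:2]*1000).round().tolist())
E
```

```text
[[267, 136], [274, 144], [274, 207], [229, 227], [201, 167]]
[[696.0, -77.0], [673.0, -96.0], [495.0, -91.0], [443.0, 33.0], [612.0, 110.0]]
[[277, 214], [279, 224], [190, 363], [0, 376], [0, 63], [181, 148]]
[[721.0, -114.0], [718.0, -119.0], [623.0, -162.0], [520.0, -102.0], [661.0, 20.0], [703.0, -58.0]]
```

```bash
python3 - <<'E'
from h import *
p=status.get_obs()["position"];y=rot().apply([0,1,0]);a=np.arctan2(y[1],y[0])
print("turn",-(np.radians(25)-a));print(local(np.array([.6635,-.003,.10])-p).round(2))
E
```

```text
turn -1.0671463403854748
[  7.21 -10.07  -0.08]
```

Emit:
play_rows(
  commands=[
    [[1,-1.4,-0.5],-0.15,4],
    [[2,-2.8,-0.5],-0.3,4],
    [[3,-4.2,-0.5],-0.45,4],
    [[4,-5.6,-0.5],-0.6,4],
    [[5,-7,-0.5],-0.75,4],
    [[6,-8.4,-0.5],-0.9,4],
    [[7.2,-10.1,-0.2],-1.03,4],
    [[7.2,-10.1,-0.2],-1.067,4],
  ],
)

```text
time: 11.0
position: [0.6612, 0.0023, 0.1002]
tool_rot: [-0.008, 0.533, 0.846, 0.005]
ft_force: [-0.2, -0.3, -0.5]
gripper_width: 0.0404
```

```bash
python3 - <<'E'
from h import *
w=get_image("wrist");p=status.get_obs()["position"];y=rot().apply([0,1,0]);a=np.arctan2(y[1],y[0])
print(p,"turn",-(np.radians(25)-a));print(local(np.array([.6635,-.003,.064])-p).round(2))
m=cv2.inRange(cv2.cvtColor(w["color"],cv2.COLOR_BGR2HSV),(105,100,30),(130,255,255))
c=max(cv2.findContours(m,0,2)[0],key=cv2.contourArea);a=cv2.approxPolyDP(cv2.convexHull(c),3,True)[:,0];print(a.tolist());print((ray(w,a,.055)[:,:2]*1000).round().tolist())
cv2.imwrite("pics/w5.png",w["color"])
E
```

```text
[ 6.61887150e-01 -1.54931631e-05  1.00215238e-01] turn 0.006550408545626885
[-0.4   0.02  3.62]
[[268, 0], [256, 374], [0, 383], [0, 0]]
[[616.0, 109.0], [700.0, -78.0], [559.0, -153.0], [510.0, 59.0]]
```

Emit:
play_rows(
  commands=[
    [[-0.4,-0.3,2],0.02,4],
    [[-0.4,-0.3,3.6],0.02,4],
    [[-0.4,-0.3,3.6],0.02,4],
    [[-0.4,-0.3,3.6],0.02,4],
    [[-0.4,-0.3,3.6],0.02,0.5],
    [[-0.4,-0.3,3.6],0.02,0.5],
    [[-0.4,-0.3,3.6],0.02,0.5],
    [[-0.4,-0.3,3.6],0.02,0.5],
  ],
)

```text
time: 11.85
position: [0.6615, -0.0041, 0.0654]
tool_rot: [-0.006, 0.543, 0.84, 0.005]
ft_force: [0.2, -0.0, 3.3]
gripper_width: 0.0103
```

Emit:
play_rows(
  commands=[
    [[0,0,0],0,0.5],
    [[0,0,0],0,0.5],
    [[0,0,-0.7],0,0.5],
    [[0,0,-1.4],0,0.5],
    [[0,0,-1.4],0,0.5],
    [[0,0,-1.4],0,0.5],
  ],
)

```text
time: 12.45
position: [0.6614, -0.0044, 0.0791]
tool_rot: [-0.007, 0.543, 0.84, 0.005]
ft_force: [0.1, -0.5, -6.3]
gripper_width: 0.0099
```

```bash
python3 - <<'E'
from h import *
o=status.get_obs();p=o["position"];y=rot().apply([0,1,0]);a=np.arctan2(y[1],y[0])
print(p,o["gripper_width"],o["ft_force"],o["torque"],"heading",a)
R=lambda t:np.array([[np.cos(t),-np.sin(t)],[np.sin(t),np.cos(t)]])
# tote centre estimate: mean of (581,-41.5); keep rigid
Cn=np.array([.581,-.0415]);yn=np.radians(24.6)
r=R(-yn)@(p[:2]-Cn);print("grip in tote",r)
t=np.array([.598,-.020])+R(.157)@np.array([.091,r[1]]);print("target",t,local(np.r_[t-p[:2],0]).round(2),"turn",yn-.157)
E
```

```text
[ 0.6614236  -0.00436703  0.07910067] 0.009867649637516789 [ 0.14966952 -0.46465713 -6.27004067] [ 0.1392782  -0.41924996 -0.03813028] heading 0.4227884634657454
grip in tote [0.08858178 0.00028384]
target [ 0.68783639 -0.00549127] [-1.19  2.36 -0.02] turn 0.2723509959906051
```

The tote is held nearly free of the bench (6.3 N). I turn and shift it back.

Emit:
play_rows(
  commands=[
    [[-0.2,0.4,-0.2],0.05,0.5],
    [[-0.4,0.8,-0.3],0.09,0.5],
    [[-0.6,1.2,-0.3],0.14,0.5],
    [[-0.8,1.6,-0.3],0.18,0.5],
    [[-1.0,2.0,-0.3],0.23,0.5],
    [[-1.2,2.35,-0.3],0.266,0.5],
    [[-1.2,2.35,-0.3],0.266,0.5],
    [[-1.2,2.35,-0.3],0.266,0.5],
  ],
)

```text
time: 13.25
position: [0.6874, -0.0058, 0.0815]
tool_rot: [-0.007, 0.649, 0.761, 0.004]
ft_force: [0.3, 0.7, -6.1]
gripper_width: 0.0099
```

```bash
cat > tote.py <<'E'
from h import *
def tote(zr=.055):
    g=get_image("top");np.savez("topc.npz",**g)
    b=cv2.inRange(cv2.cvtColor(g["color"],cv2.COLOR_BGR2HSV),(105,120,40),(130,255,255));b[:,:190]=0;b[:125]=0;b[:,310:]=0;b[215:]=0
    c=max(cv2.findContours(b,0,2)[0],key=cv2.contourArea)
    a=cv2.approxPolyDP(cv2.convexHull(c),2.5,True)[:,0]
    print("rim",(ray(g,a,zr)[:,:2]*1000).round().tolist())
    o=status.get_obs();p=o["position"];y=rot().apply([0,1,0]);print(p.round(4),o["gripper_width"],o["ft_force"].round(1),"jaw heading",np.arctan2(y[1],y[0]))
E
python3 -c "from tote import *;tote()"
```

```text
rim [[688.0, 39.0], [508.0, -14.0], [497.0, -6.0], [486.0, 88.0], [676.0, 118.0]]
[ 0.6874 -0.0058  0.0816] 0.01011197626199372 [ 0.2  0.2 -6. ] jaw heading 0.15743160999038996
```

The tote is back within about 3 mm. I set it down, release and go to the corner.

Emit:
play_rows(
  commands=[
    [[0,0,0.6],0,0.5],
    [[0,0,1.2],0,0.5],
    [[0,0,1.7],0,0.5],
    [[0,0,1.8],0,0.5],
    [[0,0,1.8],0,0.5],
  ],
)

```text
time: 13.8
position: [0.6874, -0.0055, 0.0654]
tool_rot: [-0.007, 0.649, 0.76, 0.004]
ft_force: [-2.7, 0.2, 4.8]
gripper_width: 0.0103
```

Emit:
play_rows(
  commands=[
    [[0,0,0],0,4],
    [[0,0,0],0,4],
    [[0,0,0],0,4],
    [[0,0,-2],0,4],
    [[0,0,-4],0,4],
    [[0,0,-4],0,4],
  ],
)

```text
time: 14.4
position: [0.69, -0.0056, 0.1088]
tool_rot: [-0.005, 0.649, 0.76, 0.006]
ft_force: [1.0, -0.0, 0.3]
gripper_width: 0.0401
```

```bash
python3 - <<'E'
from tote import *
tote()
p=status.get_obs()["position"];print(local(np.array([.702,-.122,.10])-p).round(2))
E
```

```text
rim [[682.0, 39.0], [500.0, -11.0], [483.0, 85.0], [670.0, 115.0]]
[ 0.6889 -0.0058  0.107 ] 0.03988829538246384 [ 0.9 -0.5  0.4] jaw heading 0.15720208913485517
[-11.69  -0.53   0.52]
```

Emit:
play_rows(
  commands=[
    [[-2,-0.1,0],0.14,5],
    [[-4,-0.2,0],0.28,5],
    [[-6,-0.3,0],0.42,5],
    [[-8,-0.4,0],0.56,5],
    [[-10,-0.5,0],0.7,5],
    [[-11.9,-0.8,0.5],0.785,5],
    [[-11.9,-0.8,0.5],0.785,5],
    [[-11.9,-0.8,0.5],0.785,5],
  ],
)

```text
time: 15.25
position: [0.6988, -0.1241, 0.0987]
tool_rot: [-0.008, 0.891, 0.455, 0.002]
ft_force: [0.3, 0.7, 0.7]
gripper_width: 0.05
```

```bash
python3 - <<'E'
from h import *
w=get_image("wrist");p=status.get_obs()["position"];y=rot().apply([0,1,0]);a=np.arctan2(y[1],y[0])
print(p,"turn",a-(.157-np.pi/4))
m=cv2.inRange(cv2.cvtColor(w["color"],cv2.COLOR_BGR2HSV),(105,100,30),(130,255,255));m[:,330:]=0
c=max(cv2.findContours(m,0,2)[0],key=cv2.contourArea);a=cv2.approxPolyDP(cv2.convexHull(c),3,True)[:,0];print(a.tolist());print((ray(w,a,.055)[:,:2]*1000).round().tolist())
for t in((.702,-.122,.07),(.699,-.125,.07)):print(local(np.array(t)-p).round(2))
cv2.imwrite("pics/w6.png",w["color"])
E
```

```text
[ 0.69918605 -0.12252754  0.09927032] turn 0.003491630888717401
[[44, 0], [248, 183], [283, 228], [285, 238], [193, 320], [0, 377], [0, 0]]
[[691.0, 23.0], [714.0, -95.0], [715.0, -126.0], [712.0, -131.0], [640.0, -143.0], [514.0, -106.0], [676.0, 35.0]]
[0.17 0.24 2.93]
[-0.25  0.17  2.92]
```

Emit:
play_rows(
  commands=[
    [[0.1,0.25,1.5],0.003,5],
    [[0.1,0.25,2.9],0.003,5],
    [[0.1,0.25,2.9],0.003,5],
    [[0.1,0.25,2.9],0.003,1],
    [[0.1,0.25,2.9],0.003,1],
    [[0.1,0.25,2.9],0.003,1],
    [[0.1,0.25,2.9],0.003,1],
    [[0.1,0.25,2.9],0.003,1],
  ],
)

```text
time: 16.1
position: [0.7017, -0.1234, 0.0706]
tool_rot: [-0.008, 0.891, 0.454, 0.002]
ft_force: [-0.1, -2.3, -1.0]
gripper_width: 0.0209
```

Emit:
play_rows(
  commands=[
    [[0,-0.1,-0.7],0,1],
    [[0,-0.25,-1.3],0,1],
    [[0,-0.4,-2.0],0,1],
    [[0,-0.4,-2.0],0,1],
  ],
)

```text
time: 16.5
position: [0.6994, -0.1204, 0.0922]
tool_rot: [-0.008, 0.891, 0.454, 0.003]
ft_force: [0.7, 0.9, -4.7]
gripper_width: 0.0204
```

```bash
python3 - <<'E'
from tote import *
tote();print(status.get_obs()["torque"])
E
```

```text
rim [[705.0, -94.0], [655.0, -107.0], [520.0, -111.0], [483.0, 91.0], [673.0, 118.0]]
[ 0.6992 -0.1207  0.0916] 0.020872638748581102 [ 0.5  0.3 -4.5] jaw heading -0.6276902448205536
[-0.31746004 -0.40319125 -0.0529455 ]
```

The force is 4.5 N and the torque has halved, so the bench now carries part of the load and the tote is pivoting. I continue.

Emit:
play_rows(
  commands=[
    [[0,-0.25,-1.0],0,1],
    [[0,-0.55,-2.0],0,1],
    [[0,-0.9,-3.0],0,1],
    [[0,-1.25,-3.8],0,1],
    [[0,-1.25,-3.8],0,1],
  ],
)

```text
time: 17.05
position: [0.6905, -0.1133, 0.1337]
tool_rot: [-0.007, 0.891, 0.454, 0.006]
ft_force: [0.6, 0.1, 0.7]
gripper_width: 0.0101
```

```bash
sed -i 's/s=np.array.*;c=/s=np.array([.7017,-.1225,.0706]);c=/' chk.py; python3 chk.py t3 12 16 20 24
```

```text
[[213.42824106 210.98441538]]
[ 0.6896 -0.1138  0.1314] 0.009872509445391984 [-0.7 -0.1 -0.8] [-0.04  0.02  0.05]
12 [-0.   -0.16  0.17]
16 [ 0.03 -1.   -1.71]
20 [ 0.05 -1.97 -3.52]
24 [ 0.08 -3.06 -5.25]
```

View pics/t3.png

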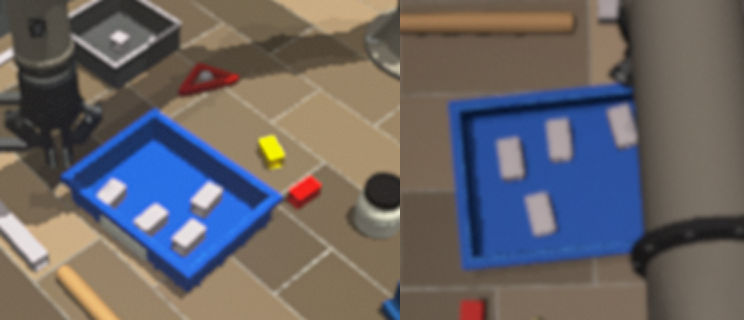

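The shallow hold slipped off: jaw opening 9.9 mm, no load. The tote is flat again with its blanks undisturbed and has shifted slightly. The plan is to put it back with the flat wall grip. Then I take a deep corner grip and ease the jaws open a millimetre at a time, so the tote swings down onto its near corner instead of hanging rigid.

```bash
sed -i 's/b\[215:\]=0/b[235:]=0;b[:,275:]=0/' tote.py; cat >> tote.py <<'E'
def wrist(zr=.055,xmax=330):
    w=get_image("wrist");m=cv2.inRange(cv2.cvtColor(w["color"],cv2.COLOR_BGR2HSV),(105,100,30),(130,255,255));m[:,xmax:]=0
    c=max(cv2.findContours(m,0,2)[0],key=cv2.contourArea);a=cv2.approxPolyDP(cv2.convexHull(c),3,True)[:,0];print("w",a.tolist(),(ray(w,a,zr)[:,:2]*1000).round().tolist())
E
python3 -c "
from tote import *
tote();wrist()
p=status.get_obs()['position'];print(local(np.array([.688,-.006,.10])-p).round(2))"
```

```text
rim [[670.0, -93.0], [484.0, -91.0], [469.0, 97.0], [655.0, 113.0]]
[ 0.6893 -0.1139  0.1306] 0.010229505993738746 [-0.5 -0.4 -0.8] jaw heading -0.6276765375519326
w [[0, 0], [42, 0], [79, 30], [238, 205], [265, 248], [265, 256], [226, 308], [210, 321], [191, 330], [31, 374], [0, 350]] [[653.0, 63.0], [671.0, 50.0], [676.0, 29.0], [686.0, -100.0], [682.0, -133.0], [679.0, -138.0], [635.0, -154.0], [619.0, -156.0], [604.0, -154.0], [483.0, -116.0], [481.0, -88.0]]
[ 8.65 -6.39  3.18]
```

```bash
python3 -c "
from tote import *
p=status.get_obs()['position'];print(local(np.array([.673,-.129,.09])-p).round(2))"
```

```text
[-2.2  -0.37  3.97]
```

Emit:
play_rows(
  commands=[
    [[-1.1,-0.2,1],0.04,4.2],
    [[-2.2,-0.4,3],0.067,4.2],
    [[-2.2,-0.4,3.5],0.067,4.2],
    [[-2.2,-0.4,3.5],0.067,4.2],
    [[-2.2,-0.4,3.5],0.067,4.2],
  ],
)

```text
time: 17.75
position: [0.6736, -0.128, 0.0953]
tool_rot: [-0.008, 0.905, 0.425, 0.003]
ft_force: [0.6, 0.5, 0.1]
gripper_width: 0.0419
```

```bash
python3 - <<'E'
from tote import *
w=get_image("wrist");o=status.get_obs();p=o["position"];y=rot().apply([0,1,0]);print(p,o["gripper_width"],np.arctan2(y[1],y[0]))
im=w["color"].copy()
for s in(.019,-.019):
    X=p+s*y;X[2]=p[2]-.02;q=proj(w,X)[0];cv2.circle(im,tuple(int(v) for v in q),2,(0,255,0),-1)
for pt,c in(((.681,-.138,.055),(0,0,255)),):
    q=proj(w,[pt])[0];cv2.circle(im,tuple(int(v) for v in q),2,c,-1)
m=cv2.inRange(cv2.cvtColor(w["color"],cv2.COLOR_BGR2HSV),(105,100,30),(130,255,255));m[:,330:]=0
c=max(cv2.findContours(m,0,2)[0],key=cv2.contourArea);a=cv2.approxPolyDP(cv2.convexHull(c),2,True)[:,0];print(a.tolist(),(ray(w,a,.055)[:,:2]*1000).round().tolist())
print(local(np.array([.673,-.129,.054])-p).round(2))
E
```

```text
[ 0.67393665 -0.12793211  0.09570824] 0.042325913860853506 -0.6935869606727338
[[37, 0], [241, 195], [274, 240], [276, 251], [208, 311], [175, 329], [0, 381], [0, 0]] [[675.0, 20.0], [685.0, -102.0], [683.0, -132.0], [679.0, -138.0], [627.0, -143.0], [604.0, -140.0], [494.0, -99.0], [662.0, 30.0]]
[-0.2   0.04  4.17]
```

Emit:
play_rows(
  commands=[
    [[-0.1,0.05,2],0,4.2],
    [[-0.1,0.05,3.5],0,4.2],
    [[-0.1,0.05,4.1],0,4.2],
    [[-0.1,0.05,4.1],0,4.2],
    [[-0.1,0.05,4.1],0,1],
    [[-0.1,0.05,4.1],0,1],
    [[-0.1,0.05,4.1],0,1],
    [[-0.1,0.05,4.1],0,1],
  ],
)

```text
time: 18.6
position: [0.6734, -0.1285, 0.0551]
tool_rot: [-0.008, 0.905, 0.425, 0.004]
ft_force: [-2.9, -0.2, 2.5]
gripper_width: 0.0243
```

Emit:
play_rows(
  commands=[
    [[0,0,-0.8],0,1],
    [[0,0,-1.6],0,1],
    [[0,0,-2.4],0,1],
    [[0,0,-3.0],0,1],
    [[0,0,-3.0],0,1],
  ],
)

```text
time: 19.1
position: [0.6746, -0.1293, 0.0867]
tool_rot: [-0.007, 0.905, 0.425, 0.005]
ft_force: [-0.6, 0.0, -4.7]
gripper_width: 0.0236
```

```bash
python3 - <<'E'
from tote import *
tote(.085);print(status.get_obs()["torque"])
p=status.get_obs()["position"];print(local(np.array([.702,-.122,p[2]])-p).round(2))
E
```

```text
rim [[676.0, -95.0], [487.0, -90.0], [473.0, 92.0], [657.0, 108.0]]
[ 0.6741 -0.1293  0.086 ] 0.023551756369775502 [ 0.4 -1.  -4.5] jaw heading -0.693531735585008
[-0.38455554 -0.11822969  0.03859686]
[2.34 1.68 0.02]
```

The near corner already carries part of the load (fz -4.5 N, torque 0.55 N·m). I now shift and turn the tote back so its corner returns to where it started.

Emit:
play_rows(
  commands=[
    [[0.5,0.2,0],-0.015,1],
    [[1.0,0.4,0],-0.03,1],
    [[1.5,0.6,0],-0.045,1],
    [[2.0,0.8,0],-0.06,1],
    [[2.3,1.0,0],-0.067,1],
    [[2.3,1.0,0],-0.067,1],
  ],
)

```text
time: 19.75
position: [0.6972, -0.1173, 0.086]
tool_rot: [-0.007, 0.89, 0.455, 0.005]
ft_force: [0.4, 0.8, -4.4]
gripper_width: 0.0236
```

```bash
cat >> tote.py <<'E'
def st(*ds,s=(.702,-.122,.0555)):
    o=status.get_obs();p=o["position"];print(o["time"],p.round(4),o["gripper_width"].round(4),o["ft_force"].round(1),o["torque"].round(2))
    c=tip(0,(.087,-.117,.049))
    for d in ds: print(d,local(tip(d,(.087,-.117,.049))-c+np.array(s)-p).round(2))
E
python3 -c "
from tote import *
tote(.065);st(6,10,14,18,22)"
```

```text
rim [[702.0, -94.0], [508.0, -91.0], [482.0, 95.0], [668.0, 122.0]]
[ 0.6968 -0.1176  0.086 ] 0.02313807427464521 [-1.6 -1.6 -4.9] jaw heading -0.6261282769732028Traceback (most recent call last):
  File "<string>", line 3, in <module>
    tote(.065);st(6,10,14,18,22)
               ~~^^^^^^^^^^^^^^^
  File "tote.py", line 13, in st
    o=status.get_obs();p=o["position"];print(o["time"],p.round(4),o["gripper_width"].round(4),o["ft_force"].round(1),o["torque"].round(2))
                                                                  ^^^^^^^^^^^^^^^^^^^^^^^^
AttributeError: 'float' object has no attribute 'round'
```

```bash
sed -i 's/o\["gripper_width"\].round(4)/round(o["gripper_width"],4)/' tote.py; python3 -c "
from tote import *
st(6,10,14,18,22)"
```

```text
19.8 [ 0.6968 -0.1176  0.086 ] 0.0231 [-1.6 -1.6 -4.9] [-0.21 -0.31  0.11]
6 [-0.05  0.01  0.05]
10 [-0.02 -0.63 -1.9 ]
14 [ 0.01 -1.4  -3.81]
18 [ 0.04 -2.3  -5.65]
22 [ 0.07 -3.33 -7.42]
```

Emit:
play_rows(
  commands=[
    [[0,-0.2,-0.6],0,1],
    [[0,-0.4,-1.3],0,1],
    [[0,-0.6,-1.9],0,1],
    [[0,-0.6,-1.9],0,1],
  ],
)

```text
time: 20.2
position: [0.6927, -0.1142, 0.1073]
tool_rot: [-0.006, 0.89, 0.455, 0.006]
ft_force: [-0.7, -0.5, -4.3]
gripper_width: 0.0238
```

```bash
python3 -c "
from tote import *
tote(.065);st(10,14,18,22)"
```

```text
rim [[705.0, -88.0], [508.0, -91.0], [479.0, 95.0], [668.0, 125.0]]
[ 0.6925 -0.1144  0.1065] 0.0236038503436654 [-0.6 -0.6 -5.2] jaw heading -0.6261362886344236
20.25 [ 0.6925 -0.1144  0.1065] 0.0236 [-0.6 -0.6 -5.2] [-0.08 -0.33  0.01]
10 [-0.06 -0.07  0.14]
14 [-0.03 -0.84 -1.76]
18 [ 0.   -1.74 -3.61]
22 [ 0.03 -2.76 -5.39]
```

The torque stays small (0.34 N·m against about 0.95 if hanging) and the near-left corner hasn't moved, so the tote is truly pivoting. I continue.

Emit:
play_rows(
  commands=[
    [[0,-0.25,-0.6],0,1],
    [[0,-0.5,-1.2],0,1],
    [[0,-0.8,-1.8],0,1],
    [[0,-1.1,-2.4],0,1],
    [[0,-1.4,-3.0],0,1],
    [[0,-1.75,-3.6],0,1],
    [[0,-1.75,-3.6],0,1],
  ],
)

```text
time: 20.95
position: [0.6786, -0.1042, 0.1443]
tool_rot: [-0.006, 0.89, 0.455, 0.007]
ft_force: [0.6, -0.0, -2.5]
gripper_width: 0.0234
```

```bash
python3 -c "
from tote import *
tote(.065);st(18,22,26,30)" ; python3 chk.py t4
```

```text
rim [[699.0, -77.0], [500.0, -91.0], [477.0, 103.0], [665.0, 133.0]]
[ 0.6785 -0.1045  0.1436] 0.02347824304321144 [-0.1 -0.6 -5. ] jaw heading -0.6257877504625068
21.0 [ 0.6785 -0.1045  0.1436] 0.0235 [-0.1 -0.6 -5. ] [-0.45 -0.09  0.01]
18 [-0.04 -0.    0.09]
22 [-0.01 -1.03 -1.69]
26 [ 0.03 -2.17 -3.39]
30 [ 0.06 -3.43 -5.01]
[[213.42824106 210.98441538]]
[ 0.6781 -0.1048  0.1426] 0.02357252610450501 [ 0.8  0.5 -3.4] [-0.65  0.09  0.03]
```

View pics/t4.png

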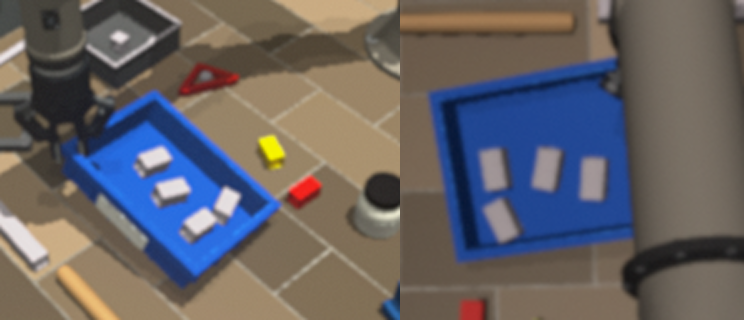

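At about 18° the blanks are sliding towards the near wall and near-left corner, with the near-left corner still down. I carry on tipping.

Emit:
play_rows(
  commands=[
    [[0,-0.5,-0.9],0,1],
    [[0,-1.0,-1.7],0,1],
    [[0,-1.6,-2.6],0,1],
    [[0,-2.15,-3.4],0,1],
    [[0,-2.15,-3.4],0,1],
    [[0,-2.15,-3.4],0,1],
  ],
)

```text
time: 21.7
position: [0.661, -0.0927, 0.1776]
tool_rot: [-0.006, 0.891, 0.455, 0.006]
ft_force: [0.8, -0.2, -3.2]
gripper_width: 0.0231
```

```bash
cat > bl.py <<'E'
from tote import *
def bl():
    g=get_image("top");im=g["color"];np.savez("topc.npz",**g)
    m=cv2.inRange(im,(105,105,110),(255,255,255));m[:,:195]=0;m[:145]=0;m[:,275:]=0;m[225:]=0
    for c in cv2.findContours(m,0,2)[0]:
        if cv2.contourArea(c)>20: r=cv2.minAreaRect(c);print("bl",[np.round(x).tolist() for x in r])
E
python3 -c "
from bl import *
tote(.065);st(26,30,34,38);bl()"
```

```text
rim [[694.0, -60.0], [487.0, -72.0], [474.0, 98.0], [662.0, 128.0]]
[ 0.6607 -0.0929  0.1769] 0.02284458145231913 [-0.7 -0.9 -4.4] jaw heading -0.6266235886587952
21.75 [ 0.6607 -0.0929  0.1769] 0.0228 [-0.7 -0.9 -4.4] [-0.04 -0.29 -0.06]
26 [ 0.08 -0.04 -0.07]
30 [ 0.11 -1.3  -1.69]
34 [ 0.13 -2.67 -3.22]
38 [ 0.16 -4.14 -4.64]
bl [[221.0, 194.0], [32.0, 23.0], 82.0]
```

Emit:
play_rows(
  commands=[
    [[0.1,-0.45,-0.6],0,1],
    [[0.1,-0.9,-1.1],0,1],
    [[0.1,-1.3,-1.7],0,1],
    [[0.1,-1.95,-2.5],0,1],
    [[0.1,-1.95,-2.5],0,1],
    [[0.1,-1.95,-2.5],0,1],
    [[0.1,-1.95,-2.5],0,1],
  ],
)

```text
time: 22.5
position: [0.6456, -0.0817, 0.2006]
tool_rot: [-0.006, 0.891, 0.453, 0.006]
ft_force: [7.0, 2.4, -7.5]
gripper_width: 0.0113
```

```bash
python3 -c "
from bl import *
tote(.065);st(32,36);bl()
s=get_image('scene');g=get_image('top')
a=cv2.resize(s['color'][120:270,205:335],(390,450),interpolation=2);b=cv2.resize(g['color'][130:235,190:280],(386,450),interpolation=2)
for pt in [tip(0,(-.088,.118,0))]:
    for im,gg,x0,y0,k in((a,s,205,120,3),(b,g,190,130,386/90)):
        q=(proj(gg,pt)[0]-[x0,y0])*k;cv2.circle(im,tuple(int(v) for v in q),3,(0,255,0),-1)
cv2.imwrite('pics/t5.png',np.hstack([a,b]))"
```

```text
rim [[729.0, 46.0], [727.0, -2.0], [700.0, -41.0], [545.0, -48.0], [488.0, 2.0], [500.0, 32.0], [594.0, 139.0], [622.0, 136.0]]
[ 0.6471 -0.0811  0.201 ] 0.011450069558302486 [ 2.8  1.2 -4.2] jaw heading -0.629345644596384
22.55 [ 0.6471 -0.0811  0.201 ] 0.0115 [ 2.8  1.2 -4.2] [ 0.18 -0.76 -0.08]
32 [-0.07 -0.16 -0.07]
36 [-0.05 -1.57 -1.55]
bl [[212.0, 173.0], [21.0, 16.0], 34.0]
bl [[219.0, 156.0], [10.0, 15.0], 37.0]
```

View pics/t5.png

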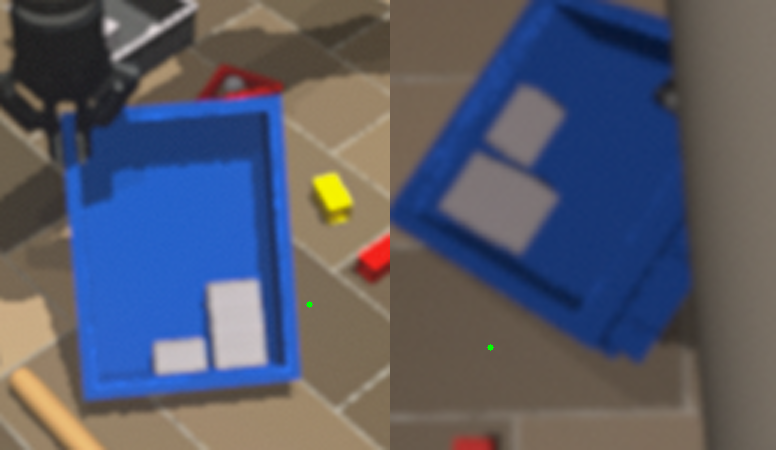

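At about 32° the grip snapped flat onto the far wall, with the jaws at 11 mm, and the tote swung about 45° clockwise. It is still held and tilted. All four blanks lie together in its near-left corner, three in a block at (235,325) in the scene half and one beside it at (180,355). The corner has left its starting spot (green dot). I triangulate the rim corners from both views and then swing the tote back with the now flat, firm grip.

```bash
cat > tri.py <<'E'
from bl import *
def hull(n,x0,x1,y0,y1,eps=2.5):
    g=get_image(n);b=cv2.inRange(cv2.cvtColor(g["color"],cv2.COLOR_BGR2HSV),(105,110,40),(130,255,255))
    m=np.zeros_like(b);m[y0:y1,x0:x1]=b[y0:y1,x0:x1]
    c=max(cv2.findContours(m,0,2)[0],key=cv2.contourArea)
    return g,cv2.approxPolyDP(cv2.convexHull(c),eps,True)[:,0]
def tri(s,a,g,b):
    P=[x["camera_matrix"]@np.c_[x["R"],np.ravel(x["t"])] for x in(s,g)]
    X=cv2.triangulatePoints(P[0],P[1],np.float64(a).reshape(2,1),np.float64(b).reshape(2,1));X=(X[:3]/X[3]).ravel();return X.round(3).tolist()
E
python3 - <<'E'
from tri import *
st()
s,a=hull("scene",200,340,130,280);g,b=hull("top",160,300,90,235)
print(a.tolist(),b.tolist())
E
```

```text
22.7 [ 0.6446 -0.0824  0.201 ] 0.0112 [ 0.3 -0.8 -2.8] [-0.53  0.04  0.09]
[[297, 151], [304, 245], [233, 252], [225, 159]] [[226, 126], [255, 137], [259, 197], [248, 213], [232, 208], [189, 180]]
```

```bash
python3 - <<'E'
from tri import *
s=get_image("scene");g=get_image("top")
nl=np.array(tri(s,(304,245),g,(189,180)));fl=np.array(tri(s,(233,252),g,(226,126)))
print("nl",nl,"fl",fl,np.linalg.norm(nl-fl))
for q in((248,213),(259,197),(240,211)):
    nr=np.array(tri(s,(297,151),g,q));print("nr",nr,np.linalg.norm(nr-nl),(nr-nl)@(fl-nl)/np.linalg.norm(fl-nl)/np.linalg.norm(nr-nl),(proj(s,nr)-[297,151]).round(1))
E
```

```text
nl [0.579 0.148 0.033] fl [0.736 0.04  0.033] 0.1905597019309172
nr [ 0.464 -0.018  0.191] 0.2564078781940991 -0.002599209533561137 [[-2.7 -0.4]]
nr [ 0.486 -0.026  0.204] 0.2610861926644149 0.08423696107585553 [[-10.4  -1.8]]
nr [ 0.472 -0.004  0.205] 0.25325283808873694 -0.007936214330562436 [[-0.9 -0.3]]
```

The rim points show the tote resting on its left bottom edge at 40°, gripped flat on the far wall beside its far right corner. The foot corner is at about (0.563,0.108) instead of (0.493,0.083). I work out the swing back about that corner.

```bash
cat > swing.py <<'E'
from tri import *
def swing(foot,goal,ang,n,lift=0.0):
    p=status.get_obs()["position"];f=np.r_[foot,0];g=np.r_[goal,0];r=p-f
    for i in range(1,n+1):
        t=i/n;X=f+(g-f)*t+Ro.from_euler("z",ang*t).apply(r)+[0,0,lift]
        print(local(X-p).round(2).tolist(),round(-ang*t,3),X.round(3).tolist())
E
python3 -c "
from swing import *
swing((.5625,.108),(.4926,.0828),.78,14)"
```

```text
[0.57, 0.26, 0.01] -0.056 [0.65, -0.079, 0.201]
[1.17, 0.46, 0.01] -0.111 [0.656, -0.075, 0.201]
[1.79, 0.61, 0.02] -0.167 [0.66, -0.071, 0.201]
[2.44, 0.69, 0.03] -0.223 [0.665, -0.066, 0.201]
[3.11, 0.72, 0.04] -0.279 [0.669, -0.061, 0.201]
[3.8, 0.68, 0.05] -0.334 [0.673, -0.055, 0.201]
[4.49, 0.58, 0.06] -0.39 [0.676, -0.049, 0.201]
[5.2, 0.41, 0.07] -0.446 [0.679, -0.042, 0.201]
[5.91, 0.18, 0.08] -0.501 [0.681, -0.035, 0.201]
[6.63, -0.11, 0.1] -0.557 [0.683, -0.028, 0.201]
[7.34, -0.47, 0.11] -0.613 [0.684, -0.02, 0.201]
[8.05, -0.89, 0.12] -0.669 [0.685, -0.011, 0.201]
[8.75, -1.37, 0.13] -0.724 [0.685, -0.003, 0.201]
[9.43, -1.92, 0.15] -0.78 [0.685, 0.006, 0.201]
```

Emit:
play_rows(
  commands=[
    [[0.6,0.25,0],-0.056,0.5],
    [[1.2,0.45,0],-0.11,0.5],
    [[1.8,0.6,0],-0.167,0.5],
    [[2.4,0.7,0],-0.223,0.5],
    [[3.1,0.7,0],-0.279,0.5],
    [[3.8,0.7,0],-0.334,0.5],
    [[4.5,0.6,0],-0.39,0.5],
    [[4.5,0.6,0],-0.39,0.5],
  ],
)

```text
time: 23.7
position: [0.6769, -0.0469, 0.202]
tool_rot: [-0.005, 0.785, 0.619, 0.007]
ft_force: [1.2, 0.7, -4.0]
gripper_width: 0.0111
```

```bash
python3 - <<'E'
from tri import *
st()
s,a=hull("scene",200,340,130,280);g,b=hull("top",160,300,90,235)
print(a.tolist(),b.tolist());bl()
E
```

```text
23.7 [ 0.6769 -0.0469  0.202 ] 0.0111 [ 1.2  0.7 -4. ] [-0.19 -0.32 -0.08]
[[287, 147], [315, 235], [254, 263], [226, 190], [224, 173], [245, 161]] [[239, 130], [251, 204], [191, 197], [205, 133]]
bl [[214.0, 184.0], [15.0, 22.0], 90.0]
bl [[213.0, 165.0], [11.0, 14.0], 11.0]
bl [[273.0, 171.0], [54.0, 8.0], 82.0]
```

```bash
cat >> swing.py <<'E'
def pose(nl,fl):
    d=(fl-nl)[:2];d/=np.linalg.norm(d);n=np.array([-d[1],d[0]])
    f=nl[:2]+.009*d-.0422*n;print("nl",nl,"fl",fl,"yaw",np.arctan2(d[1],d[0]).round(3),"foot",f.round(4));return f
E
python3 - <<'E'
from swing import *
s=get_image("scene");g=get_image("top")
f=pose(np.array(tri(s,(315,235),g,(191,197))),np.array(tri(s,(254,263),g,(205,133))))
swing(f,(.4926,.0828),.157+.24,7)
E
```

```text
nl [0.531 0.143 0.029] fl [0.716 0.102 0.032] yaw -0.218 foot [0.5307 0.0999]
[0.65, 0.13, 0.01] -0.057 [0.679, -0.043, 0.202]
[1.34, 0.2, 0.02] -0.113 [0.681, -0.037, 0.202]
[2.05, 0.2, 0.03] -0.17 [0.683, -0.03, 0.202]
[2.79, 0.15, 0.04] -0.227 [0.684, -0.022, 0.202]
[3.55, 0.03, 0.06] -0.284 [0.685, -0.015, 0.202]
[4.33, -0.15, 0.07] -0.34 [0.685, -0.007, 0.202]
[5.12, -0.39, 0.08] -0.397 [0.684, 0.002, 0.202]
```

Emit:
play_rows(
  commands=[
    [[0.6,0.15,0],-0.057,0.5],
    [[1.3,0.2,0],-0.113,0.5],
    [[2.0,0.2,0],-0.17,0.5],
    [[2.8,0.15,0],-0.227,0.5],
    [[3.5,0,0],-0.284,0.5],
    [[4.3,-0.15,0],-0.34,0.5],
    [[5.1,-0.4,0],-0.39,0.5],
    [[5.1,-0.4,0],-0.39,0.5],
  ],
)

```text
time: 24.75
position: [0.6841, 0.0027, 0.2031]
tool_rot: [-0.004, 0.651, 0.759, 0.007]
ft_force: [-0.5, 0.1, -3.8]
gripper_width: 0.0107
```

```bash
python3 - <<'E'
from swing import *
st()
s,a=hull("scene",200,340,130,290);g,b=hull("top",160,300,90,235)
print(a.tolist(),b.tolist());bl()
E
```

```text
24.75 [0.6841 0.0027 0.2031] 0.0107 [-0.5  0.1 -3.8] [-0.11 -0.37  0.  ]
[[276, 145], [323, 218], [284, 264], [268, 255], [232, 200], [254, 162]] [[216, 136], [234, 205], [198, 215], [187, 150]]
bl [[214.0, 194.0], [15.0, 23.0], 72.0]
bl [[206.0, 177.0], [14.0, 11.0], 79.0]
bl [[254.0, 174.0], [63.0, 13.0], 75.0]
```

```bash
cat >> swing.py <<'E'
def blanks(f,yaw,deg,g=None,lo=105):
    g=g or get_image("top");im=g["color"];m=cv2.inRange(im,(lo,lo,lo+5),(255,255,255));m[:,:195]=0;m[:145]=0;m[:,235:]=0;m[225:]=0
    R=(Ro.from_euler("z",yaw)*Ro.from_euler("x",-np.radians(deg))).as_matrix()
    o=np.r_[f,0]+R@np.array([.003,-.003,.03])   # inner corner, at blank-top plane
    Rc,t=g["R"],np.ravel(g["t"]);c=-Rc.T@t
    for k in cv2.findContours(m,0,2)[0]:
        if cv2.contourArea(k)<40: continue
        bx=np.r_[cv2.boxPoints(cv2.minAreaRect(k))]
        d=np.c_[bx,np.ones(4)]@np.linalg.inv(g["camera_matrix"]).T@Rc
        n=R[:,2];X=c+d*((n@(o-c))/(d@n))[:,None];print("blob, mm from inner corner:",((X-o)@R*1000).round()[:, :2].tolist())
E
python3 - <<'E'
from swing import *
s=get_image("scene");g=get_image("top")
nl,fl=np.array(tri(s,(323,218),g,(198,215))),np.array(tri(s,(284,264),g,(187,150)))
f=pose(nl,fl);d=fl-nl;blanks(f,np.arctan2(d[1],d[0]),40,g)
E
```

```text
nl [0.478 0.122 0.04 ] fl [0.664 0.156 0.036] yaw 0.181 foot [0.4944 0.0821]
blob, mm from inner corner: [[61.0, 8.0], [57.0, -84.0], [14.0, -91.0], [15.0, 0.0]]
blob, mm from inner corner: [[112.0, 1.0], [107.0, -43.0], [67.0, -45.0], [71.0, -1.0]]
```

The foot corner is back at (0.494,0.082); it started at (0.493,0.083). I measure the blanks from the scene camera too, on the tilted floor.

```bash
python3 - <<'E'
from swing import *
g=get_image("scene");im=g["color"];m=cv2.inRange(im,(105,105,110),(255,255,255));z=np.zeros_like(m);z[165:262,238:322]=m[165:262,238:322]
hs=cv2.cvtColor(im,cv2.COLOR_BGR2HSV);z&=cv2.inRange(hs,(0,0,0),(180,60,255))
f=np.array([.4944,.0821]);yaw,deg=.17,40
R=(Ro.from_euler("z",yaw)*Ro.from_euler("x",-np.radians(deg))).as_matrix();Rc,t=g["R"],np.ravel(g["t"]);c=-Rc.T@t
o=np.r_[f,0]+R@np.array([.003,-.003,.03]);n=R[:,2]
def tp(px):
    d=np.c_[px,np.ones(len(px))]@np.linalg.inv(g["camera_matrix"]).T@Rc;X=c+d*((n@(o-c))/(d@n))[:,None];return ((X-o)@R*1000).round()[:,:2].tolist()
for k in cv2.findContours(z,0,2)[0]:
    if cv2.contourArea(k)>25: r=cv2.approxPolyDP(cv2.convexHull(k),1.5,True)[:,0];print(cv2.contourArea(k),r.tolist(),tp(r))
print("inner corner, rim-top inner near-left px",proj(g,[o,np.r_[f,0]+R@[.003,-.003,.055]]).round().tolist(), "near inner wall line at y-90:",proj(g,o+R@[0,-.09,0]))
E
```

```text
28.0 [[321, 261], [305, 246], [321, 251]] [[61.0, 101.0], [73.0, 36.0], [41.0, 81.0]]
91.0 [[239, 213], [244, 214], [259, 239], [255, 237]] [[172.0, -158.0], [162.0, -147.0], [173.0, -71.0], [178.0, -83.0]]
575.5 [[297, 202], [310, 221], [310, 224], [288, 244], [281, 239], [284, 211], [291, 204]] [[6.0, -69.0], [10.0, -3.0], [16.0, 3.0], [112.0, -4.0], [120.0, -28.0], [59.0, -77.0], [26.0, -77.0]]
inner corner, rim-top inner near-left px [[313.0, 220.0], [318.0, 218.0]] near inner wall line at y-90: [[293.90333549 194.83542379]]
```

Both views agree. Three blanks lie stacked against the near and left walls, and the fourth butts on along the left wall, at rest to within about 5 mm measurement error. I hold for half a second, check that nothing creeps, and hand in.

Emit:
play_rows(
  commands=[
    [[0,0,0],0,0.5],
    [[0,0,0],0,0.5],
    [[0,0,0],0,0.5],
    [[0,0,0],0,0.5],
    [[0,0,0],0,0.5],
  ],
)

```text
time: 25.55
position: [0.6839, 0.0007, 0.2024]
tool_rot: [-0.004, 0.652, 0.758, 0.007]
ft_force: [0.9, 0.5, -3.9]
gripper_width: 0.0109
```

```bash
python3 - <<'E'
from swing import *
from station import robot
st()
s,a=hull("scene",200,340,130,290);g,b=hull("top",160,300,90,235)
print(a.tolist(),b.tolist());bl()
h=cv2.cvtColor(s["color"],cv2.COLOR_BGR2HSV)
ok=abs(a-[323,218]).sum(1).min()<5 and status.get_obs()["gripper_width"]<.0125
print(ok)
if ok: print(robot.job_done())
E
```

```text
25.55 [0.6839 0.0007 0.2024] 0.0109 [ 0.9  0.5 -3.9] [ 0.05 -0.38 -0.13]
[[276, 145], [323, 219], [283, 264], [267, 255], [231, 199], [254, 161]] [[216, 136], [234, 206], [198, 215], [187, 150]]
bl [[214.0, 194.0], [16.0, 24.0], 73.0]
bl [[206.0, 177.0], [15.0, 11.0], 77.0]
bl [[255.0, 174.0], [62.0, 12.0], 74.0]
True
the job is handed in; nothing more can be done
None
```

I handed the job in at about 26 s. The short blank is in the scrap tin, and the tote is held tipped with the four good blanks together in its near-left corner. It did not go as cleanly as asked.

**What my last checks showed**
- **Grip:** the rim is held on the far wall beside the far right corner, with a steady load of about 4 N.
- **Stand-side corner:** it measured about 2 mm from where it started. Over a 0.5 s hold just before hand-in, nothing moved in either camera.
- **Blanks:** three are stacked against the near and left walls, and the fourth lies next to them along the left wall. I saw no spill, and the arm touched nothing else that I know of.

**What went wrong**
- **First two corner grips failed:** the first was too stiff and lifted nearly the whole tote; after I set it down and let go it was turned about 15°. The second was too shallow and the tote dropped a few centimetres, so each time I moved it back.
- **Third grip slipped:** it tipped the tote with that corner down and gathered the blanks. At about 32° it snapped flat onto the far wall, swinging the tote about 45° and moving the corner about 7 cm. I then swung the tote back while it stayed tilted.
- **Final tilt is uneven:** the tote rests on its whole left bottom edge, sloping about 40° to the left wall and almost not at all to the near wall. From above, the blanks seemed 5–15 mm off the near wall and a few millimetres apart. The scene camera showed less, and my measuring error is about 5 mm.

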